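# Scrub out the rinse beaker

### The job

Slide the carriage with the steel beaker out from under the clear splash cover, all the way to its stop, and leave it there. Then take the long brush from its forked stand and scrub the inside of the beaker: go down to the bottom three times, drawing the brush up until its tip is near the rim between one and the next. Hang the brush back in the fork as it was; do not push hard against the beaker, and leave the bottle, spool and tin where they stand.

Things in the scene. Friction and masses are not known exactly. Their poses are not given: they have to be found in the camera images.
- station: Fixed rinse station: dark steel base 100 x 390 mm (y = -215 to +175 mm) with rails along its y axis; origin on the bench. A clear splash cover with aluminium edges, 118 x 140 mm, top 117 mm above the bench, stands on four posts over y = +30 to +170 mm. The carriage slides out from under it along the station's -y.
- carriage (a joint): Travel of the carriage in m along the station's -y direction: 0 = fully under the cover, 0.16 = at its stop, fully out (starts between 0 and 0.03). It carries the beaker and the tab. It slides with about 2.5 N of friction and stays where it is left.
- tab_top (a point): Middle of the top edge of the upright aluminium push tab at the carriage's -y end: a plate 45 mm (station x) x 8 mm (y), rising to 80 mm above the bench from the carriage plate (top at 18 mm), 140 mm from the beaker's axis, always clear of the cover, free on both sides. Axes as the station's.
- beaker_floor (a point): Centre of the inner floor of the steel beaker (fixed upright on the carriage), 23 mm above the bench. Inside: 60 mm diameter, 80 mm deep; outside 66 mm. Axes as the station's, z up.
- beaker_rim (a point): Centre of the beaker's mouth, 103 mm above the bench.
- stand: Fixed brush stand, left or right of the station: base 110 x 100 mm, post at its back (52 to 64 mm along +x), flat fork with its top 195 mm above the bench and nothing above. Slot 18 mm wide along stand x, open to -x, closed 12 mm on the +x side of the origin; prongs 18 mm wide, 6 thick, end 53 mm on the -x side. Origin on the bench below where the brush hangs.
- fork_seat (a point): On the stand's axis, level with the top of the fork (195 mm above the bench): centre of the place where the brush hangs. Axes as the stand's.
- brush: Long loose brush, 70 to 130 g, 225 mm, hanging upright in the fork, tip 45 mm above the bench. Origin at its tip, z up. From the tip: stiff bristle head 44 mm diameter at 2 to 62 mm; 8 mm steel shaft; square 50 mm collar at 150 to 155 mm, resting on the fork; square wooden handle 18 x 18 mm (sides along its x and y) at 155 to 225 mm. Mass centre at about 125 mm.
- solvent: Bystander: loose white solvent bottle, 66 mm diameter, 160 mm tall; origin at its underside. It stands on the other side of the station from the stand.
- spool: Bystander: loose solder spool standing on end, 56 mm diameter, 40 mm tall; origin at its underside.
- tin: Bystander: loose flux tin, 60 mm diameter, 30 mm tall; origin at its underside.

How it is judged:
On the way, in this order (a step that is already met when the one before it is completed fails the run):
1. the carriage is slid out to its stop (within 8 mm) (value of joint carriage above 0.152 m), for 0.2 s.
2. the brush's tip is within 14 mm of the beaker's floor (value of joint carriage above 0.152 m and horizontal distance between brush and beaker_floor below 0.015 m and angle between brush's own z axis and vertical below 0.2 rad and z of brush in the frame of beaker_floor between -0.006 and 0.014 m), for 0.04 s.
3. the brush is drawn up: its tip over 45 mm above the floor, still over the beaker's axis (value of joint carriage above 0.152 m and horizontal distance between brush and beaker_floor below 0.015 m and angle between brush's own z axis and vertical below 0.2 rad and z of brush in the frame of beaker_floor above 0.045 m), for 0.04 s.
4. the brush is down at the floor a second time (all of step 2), for 0.04 s.
5. the brush is drawn up a second time (all of step 3), for 0.04 s.
6. the brush is down at the floor a third time (all of step 4), for 0.04 s.
At the end, for the whole second after the job is handed in: The carriage is at its stop (within 8 mm) and the brush hangs at rest in the fork: its tip within 25 mm sideways of the stand's axis and 45 mm (+-5) above the bench, upright within 0.1 rad (value of joint carriage above 0.152 m and horizontal distance between brush and fork_seat below 0.025 m and z of brush in the frame of stand between 0.04 and 0.05 m and angle between brush's own z axis and vertical below 0.1 rad and linear speed of brush below 0.05 m/s); the robot touches nothing.
It fails at once if the brush presses on the beaker or station with more than 25 N (contact force between brush and station above 25 N).
It fails at once if the solvent is moved by more than 30 mm (distance of solvent from where it was at the start of the episode above 0.03 m).
It fails at once if the spool is moved by more than 30 mm (distance of spool from where it was at the start of the episode above 0.03 m).
It fails at once if the tin is moved by more than 30 mm (distance of tin from where it was at the start of the episode above 0.03 m).
It also fails if it takes over 72 s, if anything falls off the work surface, if the arm or the gripper's body presses on something with over 40 N, if the wrist force passes 120 N, or if a joint passes its speed limit or range.

### The arm

A 7-joint arm with a two-finger parallel gripper is mounted at the origin on the work surface. World frame = base frame: x ahead of the robot, y to its left, z up, the work surface at z = 0. Lengths are in m, angles in rad, forces in N, time in s.
With the tool pointing down it reaches from about 0.425 to 0.8 m from the base axis. Payload 8.3 kg.
Tool frame: the origin (TCP) lies midway between the tips of the shut fingers; the grasp point (between the pads) lies 19 mm behind it; z points along the fingers, y is the direction in which the jaws open and shut (so a half turn about z gives the same grasp; the last joint's range is limited). The gripper opens to 85 mm and grips with 20 to 120 N. Pads are 22 mm wide; open, the fingers measure 114 mm over their backs; the gripper's body (76 mm by 85 mm) begins 54 mm behind the grasp point. The pads swing forward as they close: fully open they stand 13 mm farther back than shut.
Start: joints at [-1.19, 0.383, 0.016, 1.37, -0.006, 1.388, -0.046], TCP at [0.268, 0.564, 0.231] pointing down, gripper open.
Joint ranges: [-2.95, 2.95], [-0.25, 2.06], [-1.52, 1.56], [0.18, 2.33], [-1.44, 4.58], [0.02, 2.06], [-3.01, 3.01]. Speed limits (rad/s): [2.39, 2.39, 3.01, 3.01, 3.14, 3.14, 3.14].

### API

Orientations are given as a unit quaternion [x, y, z, w].
In Python, from bench import env gives the robot as it stands. The module is installed in compiled form; this text tells all that it offers.
- The arm moves only by the tool drive_tool, never from a script. Its arguments are lists of equal length, an entry for each row: "slide": the shift along the world's x, y, z each as a share of 0.6 m, from -1 to 1, a list of three; "rot": the turn, a rotation vector about the world's x, y, z each as a share of 180 degrees, from -1 to 1, a list of three. In form: {"slide": [[x, y, z], ...], "rot": [[ax, ay, az], ...]}. A call has 1 to 12 rows; each row is the pose to reach, as a shift and turn from the pose commanded when the call began, turning the shorter way round; what a row does not reach only later rows make up. A row lasts 1/8 s, in which the tool goes at most 62.5 mm and 10.7 degrees, less where a joint would pass 70% of its speed; a pose out of reach is approached as far as the arm can. A call with a number of a shift or a turn outside -1 to 1 is refused whole. A call with a gripper value outside its range is refused whole. "hand" is the closure, from -1 (fully open) to 1 (shut), set as the call begins (left out, the last holds). The fingers move at their own pace and stop on an object; "newtons" is the grip in N (left out, the last holds). Time passes only in rows, so rows that repeat a pose let the fingers close. It gives the time, the measured TCP pose, the force and the opening at its end, in the units of the state.
- env.sense(): the state, without advancing time (a new reading comes with each control period).
- env.snapshot(name): name is "side" or "top" or "wrist"; returns the picture (420x560x3 uint8, red, green, blue); there is no depth.
- env.camera_params(name): a dict with "K" (3x3 intrinsics, pixels), "R" (3x3) and "t" (3): a world point X has camera coordinates R X + t. Camera axes: x right, y down, z forward; pixel columns grow to the right and rows downward; lengths in m; the calibration is good to about 2 mm. A picture is of the moment at which its call begins: read the wrist's pose just before it. camera_params takes no time and is no camera call; for the wrist camera it gives the pose at the moment of the call.
- env.sign_off(): hands the job in, once; it reports no verdict.
The state is a dict: "time": time; "joints": joint angles; "qvel": joint speeds; "joint_torque": joint torques, N m; "position": TCP position; "tcp_rot": TCP orientation; "ft_force": force on the tool from outside, world axes, zero at the start; "moment": the same for the moment, N m; "grip_width": finger opening in m.
Only numpy, scipy, OpenCV 4.12 (cv2) and the standard library are available. Lean on these libraries where they do the work, as an engineer would, in place of code of your own. Each camera call takes 0.05 s, during which the arm holds its last target. There are 200 camera calls.

## Working session

There is one attempt and no reset: what is moved stays moved. The work goes in short steps, Python scripts to look and compute and a tool call to move; the robot and the scene stay as the last step left them, time stands still between calls to the robot, and variables do not carry over. Pictures are saved under pics/ and viewed, about 8 in all and at most 12, crops included, and the job is handed in when it is done.

Besides the shell and the picture viewer there is one more tool, called after "Request:" as name(argument=value, ...) on one line, values as JSON. drive_tool: Moves the arm, as the interface text tells. Its arguments: {"type":"object","properties":{"slide":{"type":"array"},"rot":{"type":"array"},"hand":{"type":"number"},"newtons":{"type":"number"}},"required":["slide","rot"]}

```bash
mkdir -p pics; python3 - <<'E'
from bench import env
import cv2
for n in("side","top"):
    cv2.imwrite(f"pics/{n}0.png",env.snapshot(n)[:,:,::-1])
    p=env.camera_params(n);print(n,p["K"].tolist(),p["R"].round(4).tolist(),p["t"].round(4).tolist())
s=env.sense();print({k:s[k] for k in("time","position","tcp_rot","grip_width","ft_force")})
E
```

```text
side [[383.39690391652044, 0.0, 274.4060220594047], [0.0, 383.39690391652044, 214.97188349489434], [0.0, 0.0, 1.0]] [[-0.9991, -0.0367, -0.0209], [-0.0018, 0.5315, -0.8471], [0.0421, -0.8463, -0.5311]] [0.6303, 0.1403, 0.8943]
top [[397.11825598531084, 0.0, 287.0641788714365], [0.0, 397.11825598531084, 206.48082800472866], [0.0, 0.0, 1.0]] [[-0.0133, -0.9994, -0.0313], [-0.9885, 0.0179, -0.15], [0.1505, 0.0289, -0.9882]] [0.0289, 0.638, 0.988]
{'time': 0.1, 'position': array([0.26813091, 0.56406245, 0.23037743]), 'tcp_rot': array([ 2.20040736e-01,  9.75490289e-01, -8.61220571e-04, -1.71083979e-04]), 'grip_width': 0.08544172566525371, 'ft_force': array([ 0.29930923, -0.16081992,  0.20712801])}
```

View pics/side0.png

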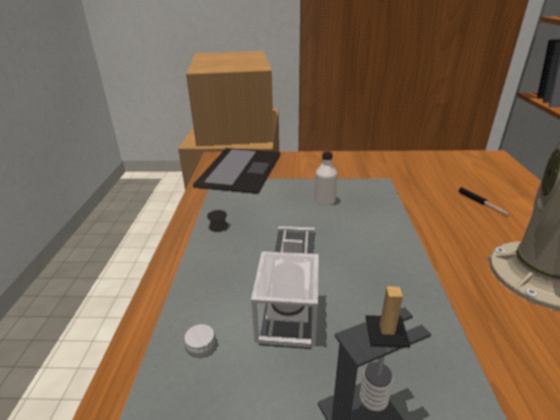

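View pics/top0.png

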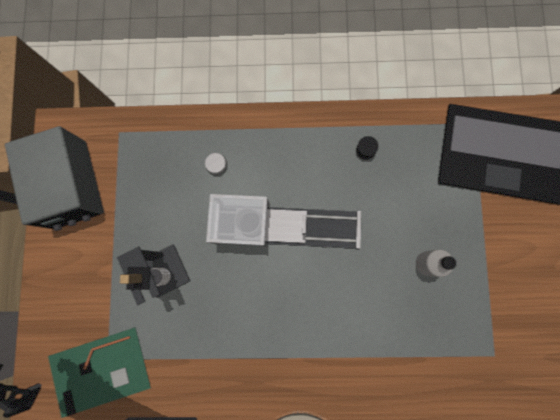

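The side view shows the cover at about (288,280), the brush handle at (391,310) and the bottle at (326,185). In the top view the station spans columns 208–361 at row 225, and the stand is near (155,275). I'll enlarge both for measuring.

```bash
python3 - <<'E'
import cv2
t=cv2.imread("pics/top0.png");s=cv2.imread("pics/side0.png")
f=lambda im,x,y,w,h,k:cv2.convertScaleAbs(cv2.resize(im[y:y+h,x:x+w],None,fx=k,fy=k,interpolation=cv2.INTER_CUBIC),alpha=1.8,beta=10)
cv2.imwrite("pics/tc.png",f(t,110,180,266,140,3))
cv2.imwrite("pics/sc.png",f(s,240,215,200,200,3))
E
```

```text
(no output)
```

View pics/tc.png

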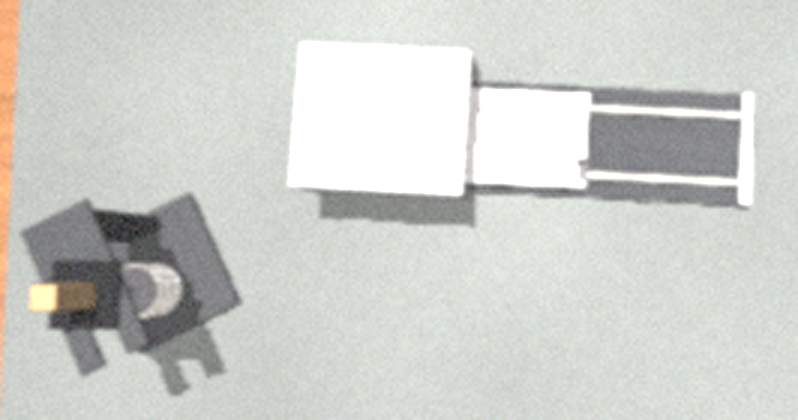

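View pics/sc.png

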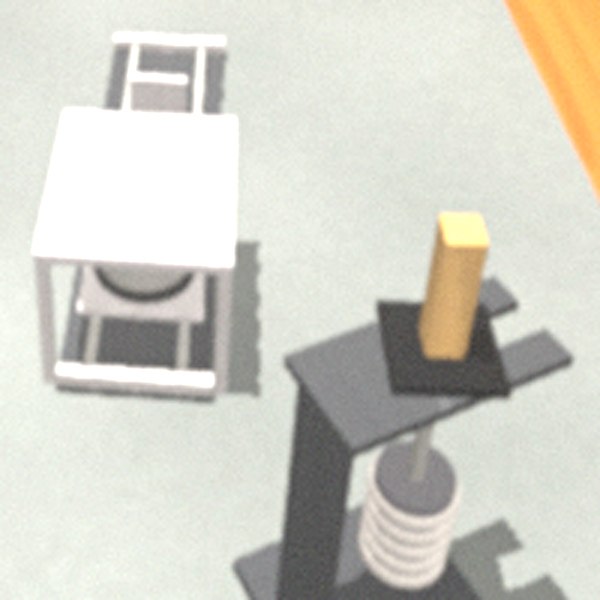

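The top crop shows the cover corners, the handle's top face at (43,297), and fork prong ends at (82–104,370) and (128–148,350). The side crop shows the tab's top edge from (132,76) to (187,80), the collar corners, and the handle top at (463,229). I'll fit poses from these.

```bash
cat >fit.py <<'E'
from bench import env
import numpy as np
from scipy.optimize import least_squares
C={n:env.camera_params(n) for n in("side","top")}
off={"top":(110,180),"side":(240,215)}
def proj(n,X):
    p=C[n];c=p["R"]@X+p["t"];u=p["K"]@c;return u[:2]/u[2]
def fit(obs,x0):
    def r(q):
        c,s=np.cos(q[2]),np.sin(q[2]);o=[]
        for n,u,v,P in obs:
            X=np.array([q[0]+c*P[0]-s*P[1],q[1]+s*P[0]+c*P[1],P[2]])
            o+=list(proj(n,X)-(np.array([u,v])/3+off[n]))
        return np.array(o)
    f=least_squares(r,x0,loss="soft_l1");print(f.x.round(4),r(f.x).reshape(-1,2).round(1).tolist());return f.x
E
python3 - <<'E'
from fit import *
T,S="top","side"
z=.117
print("station");q=fit([(T,300,42,(.059,.17,z)),(T,471,48,(.059,.03,z)),(T,465,195,(-.059,.03,z)),(T,288,187,(-.059,.17,z)),
(S,62,107,(.059,.03,z)),(S,238,115,(-.059,.03,z)),(S,236,268,(-.059,.17,z)),(S,35,260,(.059,.17,z))],[.6,0,0])
print("tab");t=fit([(S,132,76,(.0225,0,.08)),(S,187,80,(-.0225,0,.08))],[.6,-.1,0])
d=t[:2]-q[:2];c,s=np.cos(q[2]),np.sin(q[2]);print("tab in station",c*d[0]+s*d[1],-s*d[0]+c*d[1])
print("stand");fit([(T,25,232,(.064,.027,.195)),(T,90,200,(.064,-.027,.195)),(T,82,376,(-.053,.027,.195)),(T,104,364,(-.053,.009,.195)),(T,148,350,(-.053,-.027,.195)),
(S,518,300,(-.053,-.027,.195)),(S,572,357,(-.053,.009,.195)),(S,286,360,(.064,-.027,.195)),(S,352,451,(.064,.027,.195))],[.5,.3,.4])
print("collar");fit([(S,376,301,(.025,-.025,.2)),(S,488,306,(-.025,-.025,.2)),(S,508,395,(-.025,.025,.2)),(S,394,391,(.025,.025,.2)),(T,50,327,(-.025,.025,.2)),(T,55,260,(.025,.025,.2))],[.5,.3,0])
print("handle top");fit([(S,463,229,(0,0,.27)),(T,43,297,(0,0,.27))],[.5,.3,0])
print("handle face");fit([(S,442,213,(.009,-.009,.27)),(S,481,213,(-.009,-.009,.27)),(S,488,246,(-.009,.009,.27)),(S,440,246,(.009,.009,.27)),(T,43,297,(0,0,.27))],[.5,.3,0])
# bottle/tin/spool rough
for n,u,v,zz in((T,447,263,.16),(T,215,163,.03),(T,368,147,.04)):
    f=least_squares(lambda a:proj(n,np.array([a[0],a[1],zz]))-[u,v],[.5,0]);print(f.x.round(3))
E
```

```text
station
[ 0.5928  0.0408 -0.0567] [[-0.3, 0.5], [-0.7, 0.6], [-1.2, -0.1], [0.1, 0.1], [0.6, 0.5], [-1.4, 0.2], [-0.5, -1.9], [0.1, -2.7]]
tab
[ 0.5863 -0.0204 -0.1239] [[-0.4, -0.1], [0.4, 0.1]]
tab in station -0.0030792488826914106 -0.061432669140666064
stand
[0.4603 0.3499 0.3752] [[-3.0, -0.6], [-2.0, 0.8], [-5.2, 1.4], [-4.8, 2.2], [-4.1, 0.5], [-2.7, -4.8], [-4.4, -5.4], [1.4, -2.3], [-0.5, -0.3]]
collar
[ 0.4629  0.3467 -0.0374] [[0.4, -0.1], [-0.5, -0.2], [0.9, -0.4], [-0.7, -0.9], [-2.5, 0.3], [-2.2, -0.5]]
handle top
[0.4628 0.3451 0.    ] [[-0.0, -0.9], [-1.2, -0.0]]
handle face
[ 0.4633  0.3463 -0.0996] [[-1.4, -0.4], [0.3, 0.7], [0.0, -0.2], [0.9, -1.4], [-1.8, -0.3]]
[ 0.486 -0.343]
[0.764 0.214]
[ 0.797 -0.2  ]
```

Request:
drive_tool(slide=[[0, 0, 0.1], [0, 0, 0.2], [0.1, -0.16, 0.22], [0.15, -0.25, 0.22], [0.2, -0.34, 0.22], [0.25, -0.43, 0.22], [0.3, -0.52, 0.22], [0.35, -0.6, 0.22], [0.4, -0.69, 0.22], [0.45, -0.77, 0.22], [0.5, -0.86, 0.22], [0.53, -0.915, 0.22]], rot=[[0, 0, 0], [0, 0, 0.04], [0, 0, 0.08], [0, 0, 0.127], [0, 0, 0.127], [0, 0, 0.127], [0, 0, 0.127], [0, 0, 0.127], [0, 0, 0.127], [0, 0, 0.127], [0, 0, 0.127], [0, 0, 0.127]], hand=1, newtons=60)

```text
time: 1.6
position: [0.582, 0.0225, 0.363]
tcp_rot: [0.022, 1.0, 0.0, -0.0]
ft_force: [1.0, 1.0, 0.3]
grip_width: 0.0002
```

```bash
python3 - <<'E'
from bench import env
import cv2,numpy as np
p=env.camera_params("wrist");im=env.snapshot("wrist")
cv2.imwrite("pics/w1.png",cv2.convertScaleAbs(im[:,:,::-1],alpha=1.5))
print(env.sense()["position"],p)
np.savez("w1.npz",**p)
E
```

```text
[0.58380574 0.01241125 0.36202368] {'K': array([[321.56956725,   0.        , 275.91976623],
       [  0.        , 321.56956725, 214.73304544],
       [  0.        ,   0.        ,   1.        ]]), 'R': array([[ 4.47722882e-02,  9.98997217e-01, -5.11397386e-05],
       [ 9.56421736e-01, -4.28493877e-02,  2.88827617e-01],
       [ 2.88535794e-01, -1.29803845e-02, -9.57381118e-01]]), 't': array([-0.04953963, -0.63098528,  0.3373722 ])}
```

View pics/w1.png

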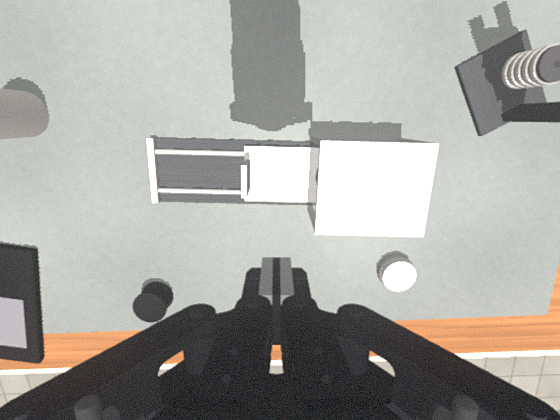

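The wrist view shows the tab as a bright bar at column 244, rows 165–199, with cover corners at (319,140), (438,143), (424,237) and (315,235). The shut fingers are at (277,260).

```bash
python3 - <<'E'
import fit,numpy as np
from fit import *
p=np.load("w1.npz");C["wrist"]={k:p[k] for k in p.files}
def bp(n,u,v,z):
    p=C[n];d=p["R"].T@np.linalg.inv(p["K"])@[u,v,1];o=-p["R"].T@p["t"];return (o+d*(z-o[2])/d[2])[:2].round(4)
for u,v,z in((244,165,.08),(244,199,.08),(319,140,.117),(438,143,.117),(424,237,.117),(315,235,.117),(153,137,.02),(153,203,.02)):print(u,v,bp("wrist",u,v,z))
off["wrist"]=(0,0)
z=.117
W="wrist"
k=3
q=fit([(W,319*k,140*k,(-.059,.03,z)),(W,438*k,143*k,(-.059,.17,z)),(W,424*k,237*k,(.059,.17,z)),(W,315*k,235*k,(.059,.03,z))],[.6,0,0])
E
```

```text
244 165 [ 0.5662 -0.0179]
244 199 [ 0.6122 -0.0213]
319 140 [0.5357 0.0764]
438 143 [0.5455 0.2168]
424 237 [0.6638 0.2108]
315 235 [0.6548 0.0705]
153 137 [ 0.5274 -0.1548]
153 203 [ 0.6269 -0.1703]
[ 0.594   0.0438 -0.0598] [[0.7, 0.9], [0.1, -0.2], [-0.6, -0.6], [-0.3, -0.1]]
```

Request:
drive_tool(slide=[[0.01, 0.005, -0.1], [0.01, 0.005, -0.2], [0.01, 0.005, -0.3], [0.01, 0.005, -0.4], [0.01, 0.005, -0.46], [0.01, 0.005, -0.51], [0.01, 0.005, -0.51], [0.01, 0.005, -0.51]], rot=[[0, 0, 0], [0, 0, 0], [0, 0, 0], [0, 0, 0], [0, 0, 0], [0, 0, 0], [0, 0, 0], [0, 0, 0]])

```text
time: 2.65
position: [0.5881, 0.0271, 0.0584]
tcp_rot: [0.022, 1.0, -0.0, 0.001]
ft_force: [-0.1, 0.5, 0.7]
grip_width: 0.0002
```

```bash
python3 - <<'E'
from bench import env
s=env.sense();print(s["position"],s["ft_force"],s["moment"],s["qvel"].round(3),s["joints"].round(3))
E
```

```text
[0.58811046 0.02712345 0.05843048] [-0.12376446  0.53128264  0.7223606 ] [ 0.03527761  0.02745542 -0.03280719] [-0.001 -0.016  0.004 -0.013 -0.002 -0.002  0.   ] [-0.364  0.461  0.34   1.697 -0.176  1.012  1.563]
```

Request:
drive_tool(slide=[[0, 0, 0], [0, 0, 0]], rot=[[0, 0, 0], [0, 0, 0]])

```text
time: 2.9
position: [0.5882, 0.0272, 0.0585]
tcp_rot: [0.022, 1.0, 0.0, 0.001]
ft_force: [-0.9, 0.3, -0.2]
grip_width: 0.0003
```

Request:
drive_tool(slide=[[0, -0.03, 0], [-0.002, -0.06, 0], [-0.005, -0.09, 0], [-0.007, -0.12, 0], [-0.01, -0.15, 0], [-0.012, -0.18, 0], [-0.014, -0.21, 0], [-0.015, -0.24, 0]], rot=[[0, 0, 0], [0, 0, 0], [0, 0, 0], [0, 0, 0], [0, 0, 0], [0, 0, 0], [0, 0, 0], [0, 0, 0]])

```text
time: 3.9
position: [0.5778, -0.118, 0.0572]
tcp_rot: [0.022, 1.0, 0.0, -0.001]
ft_force: [-1.0, 3.8, 2.8]
grip_width: -0.0003
```

Request:
drive_tool(slide=[[-0.001, -0.01, 0], [-0.001, -0.02, 0], [-0.002, -0.03, 0], [-0.002, -0.04, 0], [-0.003, -0.05, 0], [-0.003, -0.06, 0], [-0.003, -0.06, 0]], rot=[[0, 0, 0], [0, 0, 0], [0, 0, 0], [0, 0, 0], [0, 0, 0], [0, 0, 0], [0, 0, 0]])

```text
time: 4.78
position: [0.5765, -0.139, 0.0568]
tcp_rot: [0.017, 1.0, 0.008, -0.002]
ft_force: [-10.4, 35.9, 14.8]
grip_width: 0.0001
```

Request:
drive_tool(slide=[[0, 0.03, 0], [0, 0.07, 0], [0, 0.09, 0.1], [0, 0.15, 0.2], [0, 0.2, 0.3], [0, 0.2, 0.4], [0, 0.2, 0.45], [0, 0.2, 0.45], [0, 0.2, 0.45], [0, 0.2, 0.45]], rot=[[0, 0, 0], [0, 0, 0], [0, 0, 0], [0, 0, 0], [0, 0, 0], [0, 0, 0], [0, 0, 0], [0, 0, 0], [0, 0, 0], [0, 0, 0]], hand=-1)

```text
time: 6.02
position: [0.5761, -0.0331, 0.3256]
tcp_rot: [0.023, 1.0, -0.0, -0.001]
ft_force: [-0.2, -0.5, -0.5]
grip_width: 0.0852
```

```bash
python3 - <<'E'
from bench import env
import cv2,numpy as np
p=env.camera_params("wrist");im=env.snapshot("wrist")
w=cv2.convertScaleAbs(im[:,:,::-1],alpha=1.2)
np.savez("w2.npz",**p)
w=cv2.resize(w[100:270,150:430],None,fx=2.5,fy=2.5,interpolation=cv2.INTER_CUBIC)
cv2.imwrite("pics/w2.png",w);print(w.shape,env.sense()["position"])
E
```

```text
(425, 700, 3) [ 0.5761749  -0.03301701  0.32572975]
```

View pics/w2.png

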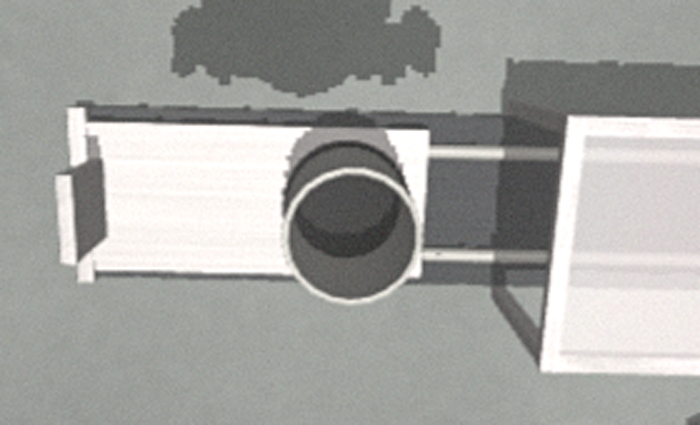

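The rim ellipse is centred at about (352,234.5) in the crop, the tab's top face at about (67,218), and the cover corners at (568,116) and (542,371). The carriage's tab lies at the base's end bar, so it is at its stop.

```bash
python3 - <<'E'
from fit import *
p=np.load("w2.npz");C["wrist"]={k:p[k] for k in p.files}
def bp(n,u,v,z):
    p=C[n];d=p["R"].T@np.linalg.inv(p["K"])@[u,v,1];o=-p["R"].T@p["t"];return (o+d*(z-o[2])/d[2])[:2].round(4)
f=lambda u,v,z:bp("wrist",u/2.5+150,v/2.5+100,z)
r=f(352,234.5,.103);t=f(67,218,.08);print("rim",r,"tab",t,np.linalg.norm(r-t))
print(f(285,234,.103),f(419,234,.103),f(352,168,.103),f(352,301,.103),"cover",f(568,116,.117),f(542,371,.117))
c,s=np.cos(-.059),np.sin(-.059)
for X in(r,t):
    d=X-[.5935,.0425];print(c*d[0]+s*d[1],-s*d[0]+c*d[1])
E
```

```text
rim [ 0.5873 -0.0154] tab [ 0.5779 -0.1542] 0.13911793557985255
[ 0.5856 -0.0465] [0.5885 0.0157] [ 0.5564 -0.0144] [ 0.6197 -0.0165] cover [0.5363 0.0782] [0.6538 0.0712]
-0.002775093592382657 -0.05816484209170964
-0.003974287911804561 -0.1972776090578809
```

Request:
drive_tool(slide=[[-0.01, 0.05, 0.04], [-0.04, 0.14, 0.09], [-0.07, 0.23, 0.09], [-0.1, 0.32, 0.09], [-0.12, 0.41, 0.09], [-0.15, 0.5, 0.09], [-0.17, 0.58, 0.09], [-0.19, 0.63, 0.09], [-0.19, 0.63, 0.09], [-0.19, 0.63, 0.09], [-0.19, 0.63, 0.09]], rot=[[0, 0, 0], [0, 0, 0], [0, 0, 0], [0, 0, 0], [0, 0, 0], [0, 0, 0], [0, 0, 0], [0, 0, 0], [0, 0, 0], [0, 0, 0], [0, 0, 0]])

```text
time: 7.45
position: [0.4634, 0.3438, 0.3812]
tcp_rot: [0.024, 1.0, -0.0, 0.0]
ft_force: [0.0, -0.0, -0.2]
grip_width: 0.0854
```

```bash
python3 - <<'E'
from bench import env
import cv2,numpy as np
p=env.camera_params("wrist");im=env.snapshot("wrist")
w=cv2.convertScaleAbs(im[:,:,::-1],alpha=1.5)
np.savez("w3.npz",**p)
w=cv2.resize(w[60:330,120:440],None,fx=2,fy=2,interpolation=cv2.INTER_CUBIC)
cv2.imwrite("pics/w3.png",w);print(w.shape,env.sense()["position"])
E
```

```text
(540, 640, 3) [0.46337072 0.34388616 0.38135758]
```

View pics/w3.png

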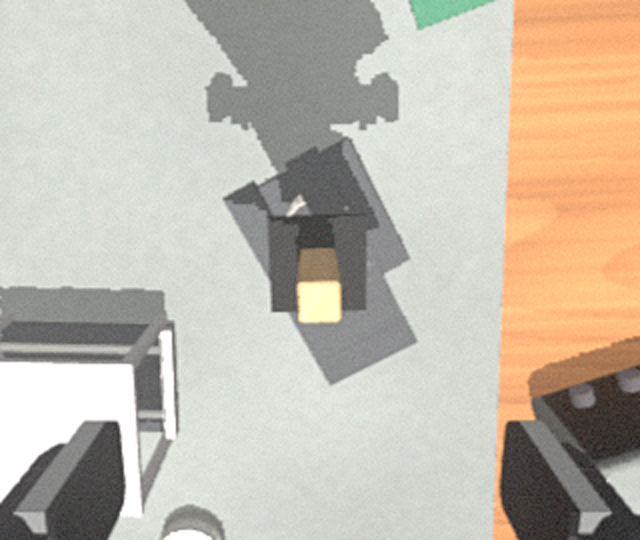

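The handle's top face is centred at (319,301) in the crop. The collar corners are at (272,217), (366,215), (366,311) and (271,311), the fork back corners at (416,341) and (331,384), and the prong end corners at (224,198) and (318,148).

```bash
python3 - <<'E'
from fit import *
p=np.load("w3.npz");C["wrist"]={k:p[k] for k in p.files};off["wrist"]=(120,60);W="wrist"
g=lambda u,v,P:(W,u*1.5,v*1.5,P)
h=fit([g(298,281,(-.009,-.009,.27)),g(340,280,(-.009,.009,.27)),g(340,321,(.009,.009,.27)),g(299,322,(.009,-.009,.27))],[.46,.35,0])
fit([g(366,215,(-.025,.025,.2)),g(366,311,(.025,.025,.2)),g(271,311,(.025,-.025,.2)),g(272,217,(-.025,-.025,.2))],[.46,.35,0])
fit([g(416,341,(.064,.027,.195)),g(331,384,(.064,-.027,.195)),g(224,198,(-.053,-.027,.195)),g(318,148,(-.053,.027,.195))],[.46,.35,.4])
E
```

```text
[ 0.4629  0.3478 -0.027 ] [[-0.6, -0.3], [0.5, -0.3], [0.7, 0.3], [-0.5, 0.3]]
[ 0.4634  0.3481 -0.0405] [[1.0, 0.3], [0.1, -0.1], [0.1, 0.2], [-1.7, -0.3]]
[0.4639 0.3486 0.4425] [[1.4, 0.6], [-0.3, 0.8], [-0.3, -0.2], [-0.2, -1.1]]
```

Request:
drive_tool(slide=[[0, 0.007, -0.06], [0, 0.007, -0.13], [0, 0.007, -0.2], [0, 0.007, -0.25], [0, 0.007, -0.27], [0, 0.007, -0.27], [0, 0.007, -0.27], [0, 0.007, -0.27]], rot=[[0, 0, 0], [0, 0, 0], [0, 0, 0], [0, 0, 0], [0, 0, 0], [0, 0, 0], [0, 0, 0], [0, 0, 0]])

```text
time: 8.5
position: [0.4632, 0.3498, 0.2207]
tcp_rot: [0.022, 1.0, 0.001, 0.001]
ft_force: [0.6, -0.4, 0.3]
grip_width: 0.0855
```

Request:
drive_tool(slide=[[0, 0, 0], [0, 0, 0], [0, 0, 0], [0, 0, 0], [0, 0, 0], [0, 0, 0], [0, 0, 0], [0, 0, 0]], rot=[[0, 0, 0], [0, 0, 0], [0, 0, 0], [0, 0, 0], [0, 0, 0], [0, 0, 0], [0, 0, 0], [0, 0, 0]], hand=1, newtons=70)

```text
time: 9.5
position: [0.4627, 0.3493, 0.2193]
tcp_rot: [0.022, 1.0, -0.0, 0.0]
ft_force: [0.6, -1.0, 1.1]
grip_width: 0.0171
```

Request:
drive_tool(slide=[[0, 0, 0.02], [0, 0, 0.035], [0, 0, 0.035], [-0.03, -0.014, 0.035], [-0.06, -0.028, 0.035], [-0.09, -0.041, 0.035], [-0.12, -0.055, 0.035], [-0.15, -0.069, 0.035], [-0.15, -0.069, 0.035], [-0.15, -0.069, 0.035]], rot=[[0, 0, 0], [0, 0, 0], [0, 0, 0], [0, 0, 0], [0, 0, 0], [0, 0, 0], [0, 0, 0], [0, 0, 0], [0, 0, 0], [0, 0, 0]])

```text
time: 10.75
position: [0.3731, 0.3081, 0.2404]
tcp_rot: [0.022, 1.0, 0.0, 0.0]
ft_force: [-0.3, 0.0, -1.2]
grip_width: 0.0174
```

Request:
drive_tool(slide=[[0, 0, 0.08], [0, 0, 0.16], [0.03, -0.05, 0.16], [0.08, -0.12, 0.16], [0.13, -0.2, 0.16], [0.18, -0.27, 0.16], [0.23, -0.35, 0.16], [0.28, -0.42, 0.16], [0.32, -0.48, 0.16], [0.358, -0.54, 0.16], [0.358, -0.54, 0.16], [0.358, -0.54, 0.16]], rot=[[0, 0, 0], [0, 0, 0], [0, 0, 0], [0, 0, 0], [0, 0, 0], [0, 0, 0], [0, 0, 0], [0, 0, 0], [0, 0, 0], [0, 0, 0], [0, 0, 0], [0, 0, 0]])

```text
time: 12.25
position: [0.5878, -0.0158, 0.3357]
tcp_rot: [0.022, 1.0, -0.0, -0.0]
ft_force: [-0.6, -0.3, -0.9]
grip_width: 0.0173
```

```bash
python3 - <<'E'
from bench import env
import cv2,numpy as np
p=env.camera_params("wrist");im=env.snapshot("wrist")
s=env.snapshot("side")
f=lambda im,x,y,w,h,k:cv2.convertScaleAbs(cv2.resize(im[y:y+h,x:x+w,::-1],None,fx=k,fy=k,interpolation=cv2.INTER_CUBIC),alpha=1.5)
np.savez("w4.npz",**p)
cv2.imwrite("pics/w4.png",np.hstack([f(im,180,60,200,300,2),f(s,220,130,140,210,600/210)]))
print(env.sense()["position"])
E
```

```text
[ 0.58751039 -0.01474417  0.33612914]
```

View pics/w4.png

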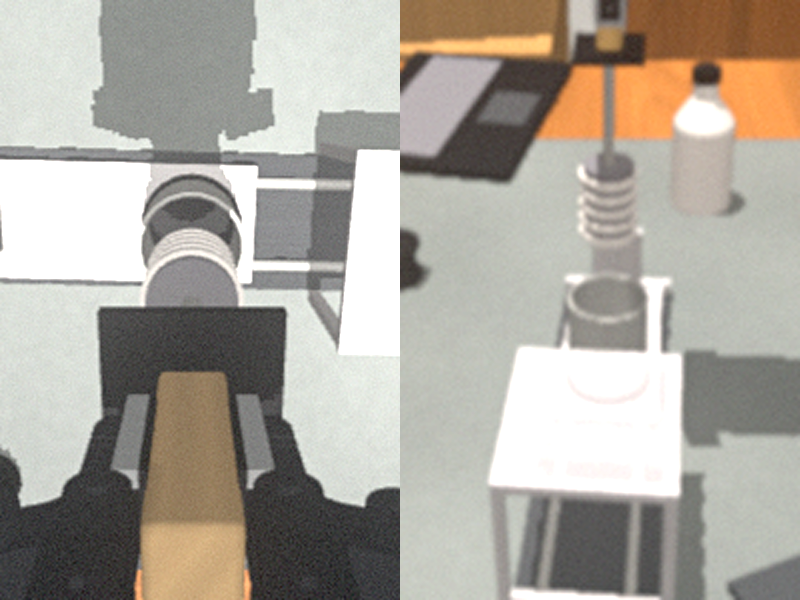

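The wrist crop shows the head (column ≈192) centred over the beaker (column ≈191). The side crop agrees: head at 607, rim at 608, brush upright. I'll go down slowly first.

Request:
drive_tool(slide=[[0, 0, -0.05], [0, 0, -0.1], [0, 0, -0.12], [0, 0, -0.14], [0, 0, -0.16], [0, 0, -0.18], [0, 0, -0.2], [0, 0, -0.21], [0, 0, -0.22], [0, 0, -0.22], [0, 0, -0.22]], rot=[[0, 0, 0], [0, 0, 0], [0, 0, 0], [0, 0, 0], [0, 0, 0], [0, 0, 0], [0, 0, 0], [0, 0, 0], [0, 0, 0], [0, 0, 0], [0, 0, 0]])

```text
time: 13.72
position: [0.5877, -0.0161, 0.2047]
tcp_rot: [0.022, 1.0, -0.0, 0.0]
ft_force: [0.6, -0.4, -0.8]
grip_width: 0.0174
```

Request:
drive_tool(slide=[[0, 0, 0.04], [0, 0, 0.08], [0, 0, 0.092], [0, 0, 0.092], [0, 0, 0.092], [0, 0, 0.06], [0, 0, 0.03], [0, 0, 0.01], [0, 0, -0.002], [0, 0, -0.002], [0, 0, -0.002], [0, 0, -0.002]], rot=[[0, 0, 0], [0, 0, 0], [0, 0, 0], [0, 0, 0], [0, 0, 0], [0, 0, 0], [0, 0, 0], [0, 0, 0], [0, 0, 0], [0, 0, 0], [0, 0, 0], [0, 0, 0]])

```text
time: 15.22
position: [0.5878, -0.0161, 0.2037]
tcp_rot: [0.022, 1.0, 0.0, 0.001]
ft_force: [0.3, -0.1, -0.3]
grip_width: 0.017
```

Request:
drive_tool(slide=[[0, 0, 0.04], [0, 0, 0.08], [0, 0, 0.092], [0, 0, 0.092], [0, 0, 0.092], [0, 0, 0.06], [0, 0, 0.03], [0, 0, 0.01], [0, 0, 0], [0, 0, 0], [0, 0, 0], [0, 0, 0]], rot=[[0, 0, 0], [0, 0, 0], [0, 0, 0], [0, 0, 0], [0, 0, 0], [0, 0, 0], [0, 0, 0], [0, 0, 0], [0, 0, 0], [0, 0, 0], [0, 0, 0], [0, 0, 0]])

```text
time: 16.73
position: [0.5878, -0.0161, 0.2037]
tcp_rot: [0.022, 1.0, 0.0, 0.001]
ft_force: [-0.0, -0.0, -0.1]
grip_width: 0.0169
```

Request:
drive_tool(slide=[[0, 0, 0.06], [0, 0, 0.14], [0, 0, 0.22], [0, 0, 0.22], [-0.04, 0.06, 0.22], [-0.09, 0.13, 0.22], [-0.14, 0.21, 0.22], [-0.19, 0.28, 0.22], [-0.24, 0.36, 0.22], [-0.29, 0.43, 0.22], [-0.33, 0.49, 0.22], [-0.358, 0.54, 0.22]], rot=[[0, 0, 0], [0, 0, 0], [0, 0, 0], [0, 0, 0], [0, 0, 0], [0, 0, 0], [0, 0, 0], [0, 0, 0], [0, 0, 0], [0, 0, 0], [0, 0, 0], [0, 0, 0]])

```text
time: 18.23
position: [0.3709, 0.3094, 0.3345]
tcp_rot: [0.021, 1.0, -0.0, -0.0]
ft_force: [-0.3, 0.0, -0.9]
grip_width: 0.0174
```

Request:
drive_tool(slide=[[0, 0, 0], [0, 0, 0], [0, 0, -0.05], [0, 0, -0.1], [0, 0, -0.15], [0, 0, -0.16], [0, 0, -0.16], [0, 0, -0.16]], rot=[[0, 0, 0], [0, 0, 0], [0, 0, 0], [0, 0, 0], [0, 0, 0], [0, 0, 0], [0, 0, 0], [0, 0, 0]])

```text
time: 19.23
position: [0.3734, 0.3082, 0.2405]
tcp_rot: [0.023, 1.0, 0.001, 0.001]
ft_force: [0.4, 0.5, -1.3]
grip_width: 0.0171
```

Request:
drive_tool(slide=[[0.03, 0.0135, 0], [0.06, 0.027, 0], [0.09, 0.04, 0], [0.12, 0.054, 0], [0.149, 0.067, 0], [0.149, 0.067, 0], [0.149, 0.067, 0], [0.149, 0.067, -0.02], [0.149, 0.067, -0.034], [0.149, 0.067, -0.034], [0.149, 0.067, -0.034]], rot=[[0, 0, 0], [0, 0, 0], [0, 0, 0], [0, 0, 0], [0, 0, 0], [0, 0, 0], [0, 0, 0], [0, 0, 0], [0, 0, 0], [0, 0, 0], [0, 0, 0]])

```text
time: 20.6
position: [0.4616, 0.3479, 0.2192]
tcp_rot: [0.022, 1.0, 0.0, -0.0]
ft_force: [-2.5, -2.3, 5.6]
grip_width: 0.0172
```

Request:
drive_tool(slide=[[0, 0, 0], [0, 0, 0], [0, 0, 0], [0, 0, 0], [0, 0, 0], [0, 0, 0], [0, 0, 0], [0, 0, 0]], rot=[[0, 0, 0], [0, 0, 0], [0, 0, 0], [0, 0, 0], [0, 0, 0], [0, 0, 0], [0, 0, 0], [0, 0, 0]], hand=-1)

```text
time: 21.6
position: [0.4621, 0.3481, 0.2187]
tcp_rot: [0.022, 1.0, -0.0, -0.0]
ft_force: [-0.3, -0.5, -0.7]
grip_width: 0.0853
```

Request:
drive_tool(slide=[[0, 0, 0.03], [0, 0, 0.08], [0, 0, 0.16], [0, 0, 0.24], [0, 0, 0.27], [0, 0, 0.27], [0, 0, 0.27], [0, 0, 0.27]], rot=[[0, 0, 0], [0, 0, 0], [0, 0, 0], [0, 0, 0], [0, 0, 0], [0, 0, 0], [0, 0, 0], [0, 0, 0]])

```text
time: 22.6
position: [0.4617, 0.348, 0.3792]
tcp_rot: [0.022, 1.0, -0.001, -0.001]
ft_force: [0.0, 1.0, 0.0]
grip_width: 0.0856
```

```bash
python3 - <<'E'
from bench import env
import cv2,numpy as np
im=env.snapshot("wrist");s=env.snapshot("side")
f=lambda im,x,y,w,h,k:cv2.convertScaleAbs(cv2.resize(im[y:y+h,x:x+w,::-1],None,fx=k,fy=k,interpolation=cv2.INTER_CUBIC),alpha=1.5)
cv2.imwrite("pics/w5.png",np.hstack([f(im,120,60,320,270,1.25),f(s,190,145,270,338*270//400,400/270)[:337,:400]]) if 0 else np.hstack([cv2.resize(f(im,120,60,320,270,1.25),(400,400)),cv2.resize(f(s,180,140,270,270,1.5),(400,400))]))
print(env.sense())
E
```

```text
{'time': 22.7, 'joints': array([-0.8373665 ,  0.26338264,  0.18309728,  1.21012106, -0.04760172,
        1.67396758,  0.86076352]), 'qvel': array([ 0.0003198 , -0.00290839,  0.00132413, -0.00469022, -0.00284026,
        0.00201556, -0.00013232]), 'joint_torque': array([-1.02271279e-03, -5.45534670e+01,  2.09447555e+00, -3.75375831e+01,
        1.74466119e-02,  1.67717375e-03, -6.14948476e-05]), 'position': array([0.46181694, 0.34800535, 0.3796744 ]), 'tcp_rot': array([ 2.23787510e-02,  9.99749165e-01, -5.91645766e-04, -6.70043319e-04]), 'ft_force': array([0.01370852, 0.07071976, 0.85129441]), 'moment': array([-0.04659573,  0.00072335,  0.03686767]), 'grip_width': 0.08575318556449642}
```

View pics/w5.png

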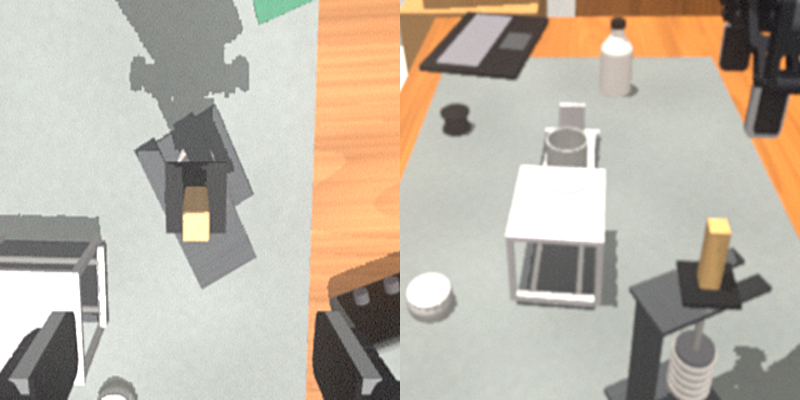

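The brush hangs upright with its collar flat on the fork, as before. The carriage with the beaker is out at the stop, the bystanders are in place, and the gripper is clear.

```bash
python3 -c "
from bench import env
print(env.sign_off())"
```

```text
the job is handed in; nothing more can be done
None
```

I finished the job and handed it in after about 23 s of robot time; the interface reports no verdict.

- **Carriage:** I pushed the tab with the shut fingers until it stopped, with about 37 N sideways on the fingers at the stop. Afterwards the rim measured 58 mm on the station's -y side, which fits full travel if the beaker started centred under the cover. The tab measured 139 mm from the beaker's axis, against the stated 140 mm.
- **Scrubbing:** The brush went down three times to about 6–7 mm above the floor. In between I commanded it up to about 61–62 mm, but no reading was taken at those tops. Forces read at the bottom of each stroke were under about 1 N.
- **Brush hung back:** Contact with the fork came at the same height as when I gripped it, so it did not slip. The last picture shows it upright with the collar on the fork.
- **End state:** In that picture the beaker is still out, the bottle, spool and tin appear unmoved, and the open gripper is clear above the brush.

The top camera's readings for the stand and brush were about 2–5 pixels off the other views. I used the wrist camera for the final positions instead. No other check failed.

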